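# Line up the bobbins by height

## Task

Finish the bobbin row on the dark board: leave the tallest bobbin standing where it is, at its end of the board, and stand the four loose bobbins upright, one centred on each free cork disc, so that the row steps down in height from the tallest to the shortest at the other end.

Things in the scene. Friction and masses are not known exactly. Their poses are not given: they have to be found in the camera images.
- bobbin_125: the tallest empty wooden bobbin, 125 mm tall; it already stands on the cork disc at one end of the board (either end) and is not to be moved. Plain light wood: a round foot 50 mm across and 8 mm thick, above it a straight round barrel 32 mm across to the flat top (thin dark grooves, small dark spindle hole on top). Solid, about 90 g. Origin at the centre of its underside, z up its axis
- bobbin_105: loose bobbin of the same shape and wood, 105 mm tall (foot 50 mm across and 8 mm thick, straight barrel 32 mm across above it, about 82 g); starts upright on the table in front of the board. Origin at the centre of its underside, z up its axis
- bobbin_85: loose bobbin of the same shape and wood, 85 mm tall (foot 50 mm across and 8 mm thick, straight barrel 32 mm across above it, about 72 g); starts upright on the table in front of the board. Origin at the centre of its underside, z up its axis
- bobbin_65: loose bobbin of the same shape and wood, 65 mm tall (foot 50 mm across and 8 mm thick, straight barrel 32 mm across above it, about 62 g); starts upright on the table in front of the board. Origin at the centre of its underside, z up its axis
- bobbin_45: loose bobbin of the same shape and wood, 45 mm tall (foot 50 mm across and 8 mm thick, straight barrel 32 mm across above it, about 52 g); starts upright on the table in front of the board. Origin at the centre of its underside, z up its axis
- mark_full: cork disc 72 mm across and 3 mm thick, fixed flat on the dark wooden board (board 410 x 92 mm, 18 mm high; five discs in a straight row 80 mm apart); origin at the centre of its underside, so its top is 3 mm above the origin and 21 mm above the table. This is the end disc under the tallest bobbin
- mark_far: cork disc 72 mm across and 3 mm thick, fixed flat on the dark wooden board (board 410 x 92 mm, 18 mm high; five discs in a straight row 80 mm apart); origin at the centre of its underside, so its top is 3 mm above the origin and 21 mm above the table. This is the end disc at the other end of the row from the tallest bobbin (320 mm from it)
- mark_mid: cork disc 72 mm across and 3 mm thick, fixed flat on the dark wooden board (board 410 x 92 mm, 18 mm high; five discs in a straight row 80 mm apart); origin at the centre of its underside, so its top is 3 mm above the origin and 21 mm above the table. This is the middle disc of the row
- mark_left: cork disc 72 mm across and 3 mm thick, fixed flat on the dark wooden board (board 410 x 92 mm, 18 mm high; five discs in a straight row 80 mm apart); origin at the centre of its underside, so its top is 3 mm above the origin and 21 mm above the table. This is the disc beside the middle one towards +y (next to whichever end disc lies on that side)
- mark_right: cork disc 72 mm across and 3 mm thick, fixed flat on the dark wooden board (board 410 x 92 mm, 18 mm high; five discs in a straight row 80 mm apart); origin at the centre of its underside, so its top is 3 mm above the origin and 21 mm above the table. This is the disc beside the middle one towards -y (next to whichever end disc lies on that side)
Not all that is in view belongs to the job. Leave any purple look-alike of the bobbin_85 alone. Leave any blue look-alike of the bobbin_105 alone.

How it is judged:
By the outcome, as a careful person would: the job done as asked, in the order asked, and still so for the second after the job is handed in, with the robot touching nothing.
It also fails if it takes over 90 s, if anything falls off the work surface, if the arm or the gripper's body presses on something with over 40 N, if the wrist force passes 120 N, or if a joint passes its speed limit or range.

## Robot

A 6-joint arm with a two-finger parallel gripper is mounted at the origin on the work surface. World frame = base frame: x ahead of the robot, y to its left, z up, the work surface at z = 0. Lengths are in m, angles in rad, forces in N, time in s.
With the tool pointing down it reaches from about 0.3 to 0.775 m from the base axis. Payload 14.6 kg.
Tool frame: the origin (TCP) lies at the very end of the fingers, on their centre line; the grasp point (between the pads) lies 19 mm behind it (arm.grasp_offset is the distance from the TCP to the grasp point, in m); z points along the fingers, y is the direction in which the jaws open and shut (so a half turn about z gives the same grasp; the last joint's range is limited). The gripper opens to 85 mm and grips with 20 to 120 N. Pads are 22 mm wide; open, the fingers measure 114 mm over their backs; the gripper's body (76 mm by 85 mm) begins 54 mm behind the grasp point. The pads swing forward as they close: fully open they stand 13 mm farther back than shut.
Start: joints at [-1.417, 0.3, 1.521, -0, 1.321, -0.067], TCP at [0.12, -0.537, 0.231] pointing down, gripper open.
Joint ranges: [-3.03, 3.03], [-0.79, 2.21], [0.23, 2.52], [-1.04, 4.18], [0, 3.07], [-2.55, 2.55]. Speed limits (rad/s): [2.22, 2.22, 2.57, 3.14, 3.14, 3.14].

## Interface

Orientations are given as a rotation vector (axis times angle).
In Python, from cell import arm gives the robot as it stands.
- The arm moves only by the shell command python3 -m crank 'ROWS'. ROWS is a JSON object of lists of equal length, an entry for each row: "hand": the opening, from 0 (shut) to 1 (fully open); "xyz": the shift along the world's x, y, z in mm, a list of three; "spin": the turn about the world's z in rad. In form: {"hand": [hand, ...], "xyz": [[tx, ty, tz], ...], "spin": [spin, ...]}. A call has 1 to 12 rows; each row shifts and turns the commanded pose from where the row before left it; what a row does not reach is not made up. A row lasts 1/10 s, in which the tool goes at most 50 mm and 8.59 degrees, less where a joint would pass 70% of its speed; a pose out of reach is approached as far as the arm can. A call is refused whole if a number of a shift passes 50 or a number of a turn 0.15, either way. A call with a gripper value outside its range is refused whole. The fingers move at their own pace and stop on an object; the grip force is fixed at half the most. Time passes only in rows, so rows that do not move let the fingers close. It gives the time, the measured TCP pose, the force and the opening at its end, in the units of the state.
- arm.read_state(): the state, without advancing time (a new reading comes with each control period).
- arm.capture(name): name is "scene" or "top" or "wrist"; returns (picture, depth): 480x640x3 uint8, red, green, blue; 480x640 float32, m along the optical axis (not along the pixel's ray), 0 where there is no reading.
- arm.get_calibration(name): a dict with "fovy" (degrees; the focal length in pixels is half the picture's height over the tangent of half this angle, whatever the lens; pixels are square), "cx", "cy" (the principal point, pixels), "D" ([k1, k2, p1, p2, k3] as OpenCV has them; the pictures are not rectified), "rvec" (rotation vector, rad) and "tvec" (3), from world to camera coordinates, as OpenCV has them; the wrist camera has in their place "mount" (4x4, takes a point from camera to tool coordinates, whose origin is the TCP and whose axes are the flange's). Camera axes: x right, y down, z forward; pixel columns grow to the right and rows downward; lengths in m; the calibration is good to about 2 mm. A picture is of the moment at which its call begins: read the wrist's pose just before it. get_calibration takes no time and is no camera call.
- arm.close_job(): hands the job in, once; it reports no verdict.
The state is a dict: "time_s": time; "q": joint angles; "joint_velocities": joint speeds; "joint_efforts": joint torques, N m; "position": TCP position; "ee_rot": TCP orientation; "force": force on the tool from outside, world axes, zero at the start; "ft_torque": the same for the moment, N m; "opening": finger opening in m.
Only numpy, scipy, OpenCV 4.12 (cv2) and the standard library are available. Lean on these libraries where they do the work, as an engineer would, in place of code of your own. Each camera call takes 0.05 s, during which the arm holds its last target.

## Working session

There is one attempt and no reset: what is moved stays moved. The work goes in short steps, Python scripts to look and compute and a shell command to move; the robot and the scene stay as the last step left them, time stands still between calls to the robot, and variables do not carry over. Pictures are saved under pics/ and viewed, and the job is handed in when it is done.

```bash
ls -la; mkdir -p pics
python3 - <<'E'
from cell import arm
import cv2, numpy as np
print(arm.read_state())
for n in ("scene","top","wrist"):
    c=arm.get_calibration(n); print(n,c)
for n in ("scene","top"):
    p,d=arm.capture(n)
    cv2.imwrite(f"pics/{n}0.png",p[:,:,::-1]); np.savez(f"pics/{n}0.npz",p=p,d=d)
E
```

```text
total 12
drwxr-xr-x  3 agent agent 4096 Dec  6 16:21 .
drwxr-xr-x 23 root  root  4096 Dec  6 16:21 ..
drwxr-xr-x  2 agent agent 4096 Dec  6 16:21 pics
{'time_s': 0.0, 'q': array([-1.41663237e+00,  3.00510613e-01,  1.52158344e+00, -2.65937820e-05,
        1.32069398e+00, -6.66197060e-02]), 'joint_velocities': array([-0.00111452,  0.00138268, -0.00041288,  0.00091551, -0.00094269,
        0.0005893 ]), 'joint_efforts': array([-2.97627139e-04, -5.43498409e+01, -3.61797273e+01, -4.93658081e-05,
        3.97218391e-03, -1.74785004e-05]), 'position': array([ 0.12039145, -0.53642324,  0.23069864]), 'ee_rot': array([-3.12128282e+00, -3.45981061e-01,  1.22546411e-04]), 'force': array([-0.35515004, -0.81319478, -0.54211174]), 'ft_torque': array([ 0.008633  , -0.00149452,  0.02235016]), 'opening': 0.08532665008723583}
scene {'fovy': 44.5776287677546, 'cx': 312.4143619504016, 'cy': 242.8529521122665, 'D': array([-0.14746037,  0.        ,  0.        ,  0.        ,  0.        ]), 'rvec': array([ 2.22776987,  1.38820347, -0.40031704]), 'tvec': array([-0.2325755 , -0.36170815,  1.53450734])}
top {'fovy': 56.804445649274356, 'cx': 319.9181911888126, 'cy': 242.63376932656035, 'D': array([-0.05961334,  0.        ,  0.        ,  0.        ,  0.        ]), 'rvec': array([ 2.15917977, -2.2100231 ,  0.04544877]), 'tvec': array([0.0289828 , 0.50974293, 0.78584769])}
wrist {'fovy': 67.00577181699774, 'cx': 318.44444297465503, 'cy': 244.20071584460854, 'D': array([-0.06569137,  0.        ,  0.        ,  0.        ,  0.        ]), 'mount': array([[ 8.36636803e-05, -9.61207033e-01, -2.75827903e-01,
         7.04991204e-02],
       [ 9.99999995e-01,  9.39200008e-05, -2.39746790e-05,
         1.35031663e-03],
       [ 4.89503870e-05, -2.75827900e-01,  9.61207037e-01,
        -1.42305243e-01],
       [ 0.00000000e+00,  0.00000000e+00,  0.00000000e+00,
         1.00000000e+00]])}
```

View pics/scene0.png

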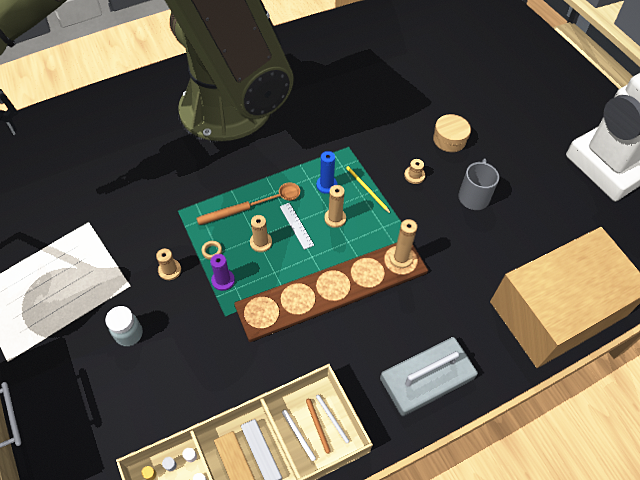

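View pics/top0.png

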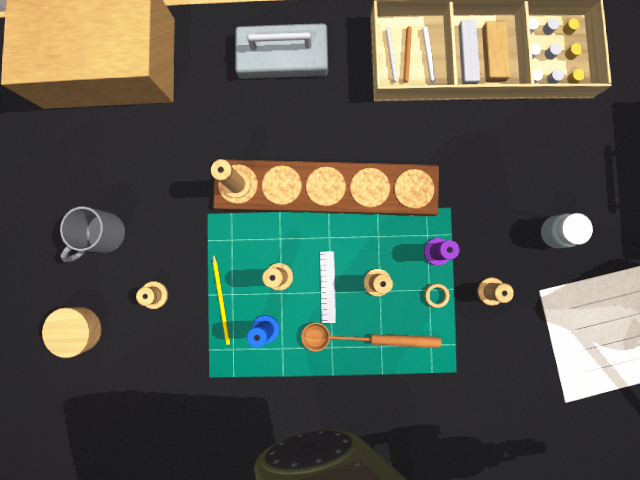

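The top view has +y to the left. The tallest bobbin is at the board's +y end, at about (238,183). The loose bobbins stand near (278,277), (378,283), (495,291) and (152,295). The purple one is at (441,250), the blue one at (263,332), and both need avoiding. Next I measure positions and heights.

```bash
cat > h.py <<'E'
import cv2, numpy as np
from cell import arm
from scipy.spatial.transform import Rotation as R
def cal(n):
    c=arm.get_calibration(n); f=240/np.tan(np.radians(c['fovy'])/2)
    K=np.array([[f,0,c['cx']],[0,f,c['cy']],[0,0,1.]])
    if 'rvec' in c:
        Rm=cv2.Rodrigues(c['rvec'])[0]; t=c['tvec']
    else:
        s=arm.read_state(); T=np.eye(4);T[:3,:3]=R.from_rotvec(s['ee_rot']).as_matrix();T[:3,3]=s['position']
        W=np.linalg.inv(T@c['mount']); Rm=W[:3,:3]; t=W[:3,3]
    return K,c['D'],Rm,t
def rays(C,uv):
    K,D,Rm,t=C
    n=cv2.undistortPoints(np.float64(uv).reshape(-1,1,2),K,D).reshape(-1,2)
    d=np.c_[n,np.ones(len(n))]@Rm
    return -Rm.T@t,d
def onz(C,uv,z):
    o,d=rays(C,uv); return o+d*((z-o[2])/d[:,2])[:,None]
def tri(C1,u1,C2,u2):
    o1,d1=rays(C1,u1);o2,d2=rays(C2,u2);d1=d1[0];d2=d2[0]
    A=np.c_[d1,-d2];s=np.linalg.lstsq(A,o2-o1,rcond=None)[0]
    a=o1+d1*s[0];b=o2+d2*s[1];return (a+b)/2,np.linalg.norm(a-b)*1000
def proj(C,P):
    K,D,Rm,t=C
    return cv2.projectPoints(np.float64(P).reshape(-1,3),cv2.Rodrigues(Rm)[0],t,K,D)[0].reshape(-1,2)
def cloud(C,d):
    v,u=np.mgrid[0:480,0:640]; uv=np.c_[u.ravel(),v.ravel()]
    o,dd=rays(C,uv); P=o+dd*d.ravel()[:,None]; P[d.ravel()==0]=np.nan
    return P.reshape(480,640,3)
E
python3 - <<'E'
from h import *
for n in ("top","scene"):
    z=np.load(f"pics/{n}0.npz"); C=cal(n); P=cloud(C,z['d']); hsv=cv2.cvtColor(z['p'],cv2.COLOR_RGB2HSV)
    wood=((hsv[...,0]>8)&(hsv[...,0]<25)&(hsv[...,1]>60)&(hsv[...,2]>90)).astype(np.uint8)
    m=wood*(P[...,2]>0.012)*(P[...,0]<0.65)*(P[...,0]>0.2)*(abs(P[...,1])<0.45)
    k,L,S,c=cv2.connectedComponentsWithStats(m.astype(np.uint8))
    for i in range(1,k):
        if S[i,4]<40: continue
        q=P[L==i]; zt=np.nanpercentile(q[:,2],97); t=q[q[:,2]>zt-.006]
        print(n,c[i].round(),S[i,4],'ztop %.4f'%np.median(t[:,2]),'mid',((t.min(0)+t.max(0))/2).round(4)[:2],(np.ptp(t,axis=0)*1000).round())
    p=z['p'][:,:,::-1]
    crop=p[140:360,120:540] if n=='top' else p[130:350,130:450]
    cv2.imwrite(f"pics/{n}0c.png",cv2.resize(crop,None,fx=1.9 if n=='top' else 2.5,fy=1.9 if n=='top' else 2.5,interpolation=cv2.INTER_CUBIC))
    cv2.imwrite(f"pics/{n}0m.png",m.astype(np.uint8)*255)
E
```

```text
top [329. 188.] 10222 ztop 0.1463 mid [0.6188 0.1645] [31. 31. 18.]
top [274. 277.] 371 ztop 0.1054 mid [0.4511 0.0935] [31. 29.  7.]
top [380. 283.] 352 ztop 0.0855 mid [ 0.4369 -0.084 ] [31. 30.  8.]
top [498. 292.] 432 ztop 0.0654 mid [ 0.4158 -0.2923] [29. 32.  7.]
top [437. 295.] 133 ztop 0.0132 mid [ 0.4103 -0.1911] [41. 40.  5.]
top [149. 295.] 318 ztop 0.0454 mid [0.423  0.3248] [30. 31.  7.]
top [ 85. 331.] 773 ztop 0.0485 mid [0.3599 0.4378] [76. 24.  7.]
top [383. 340.] 977 ztop 0.0189 mid [ 0.3426 -0.07  ] [ 48. 246.   9.]
scene [443. 136.] 364 ztop 0.0487 mid [0.3627 0.4366] [79. 27. 10.]
scene [415. 169.] 187 ztop 0.0458 mid [0.424  0.3238] [31. 30.  8.]
scene [281. 192.] 60 ztop 0.0143 mid [0.3415 0.0062] [50. 53.  8.]
scene [336. 203.] 460 ztop 0.1054 mid [0.4516 0.0932] [32. 31.  9.]
scene [224. 212.] 365 ztop 0.0196 mid [ 0.3328 -0.126 ] [ 19. 133.   8.]
scene [259. 230.] 394 ztop 0.0854 mid [ 0.4367 -0.085 ] [33. 31. 10.]
scene [327. 286.] 6802 ztop 0.1454 mid [0.6185 0.1644] [33. 31. 26.]
scene [166. 261.] 321 ztop 0.0653 mid [ 0.4153 -0.2917] [33. 29.  8.]
```

View pics/top0c.png

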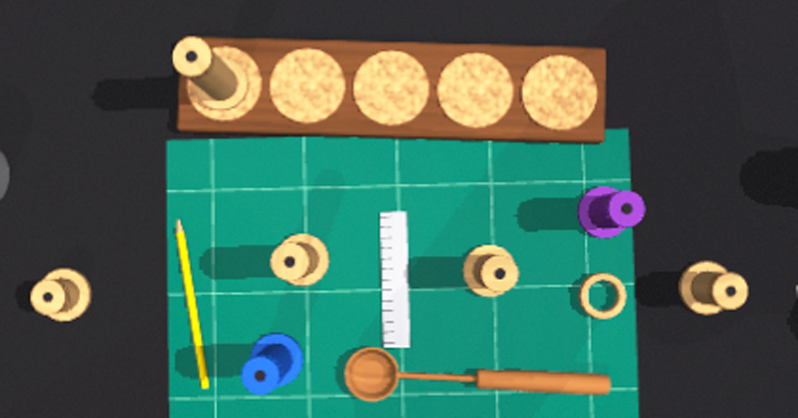

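View pics/scene0c.png

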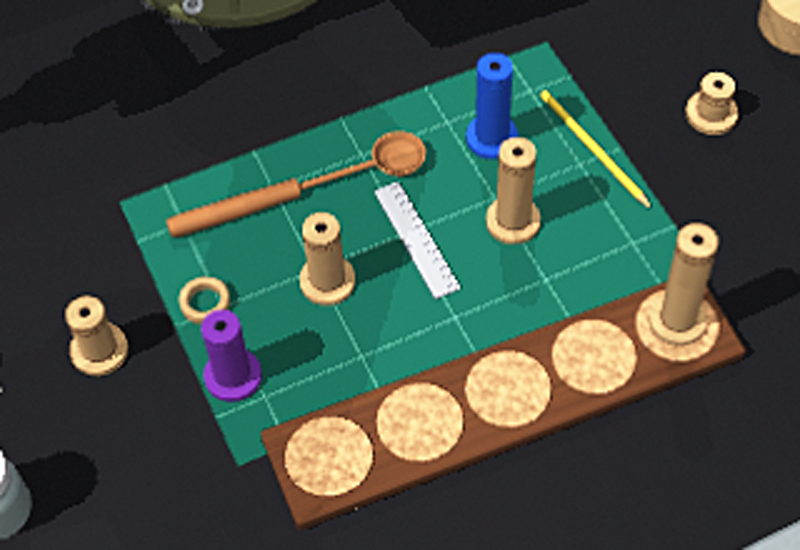

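The crops show all four loose bobbins upright, and the top-view holes are clear. The cork discs are evenly lit. Now I triangulate the holes and disc centres from the two views.

```bash
cat > meas.py <<'E'
from h import *
def blobcentre(img,uv,r=5):
    g=cv2.cvtColor(img,cv2.COLOR_RGB2GRAY).astype(float)
    u,v=uv.round().astype(int); y,x=np.mgrid[v-r:v+r+1,u-r:u+r+1]
    p=g[v-r:v+r+1,u-r:u+r+1]; m=(np.hypot(x-uv[0],y-uv[1])<=4)
    w=np.clip(np.percentile(p[m],75)-p-25,0,None)*m
    return np.array([(w*x).sum(),(w*y).sum()])/w.sum()
def disc(img,C,z):
    hsv=cv2.cvtColor(img,cv2.COLOR_RGB2HSV)
    P=onz(C,np.stack(np.meshgrid(np.arange(640),np.arange(480)),-1).reshape(-1,2),z).reshape(480,640,3)
    m=((hsv[...,0]>8)&(hsv[...,0]<28)&(hsv[...,2]>170)&(hsv[...,1]<160)&(P[...,0]>.55)&(P[...,0]<.72)&(abs(P[...,1])<.3)).astype(np.uint8)
    m=cv2.morphologyEx(m,cv2.MORPH_OPEN,np.ones((3,3))); m=cv2.morphologyEx(m,cv2.MORPH_CLOSE,np.ones((3,3)))
    o=[]
    for c in cv2.findContours(m,cv2.RETR_EXTERNAL,cv2.CHAIN_APPROX_NONE)[0]:
        if cv2.contourArea(c)<300: continue
        q=onz(C,c.reshape(-1,2),z)[:,:2].astype(np.float32)
        e=cv2.fitEllipse(q*1000); o.append((e[0][0]/1000,e[0][1]/1000,e[1][0],e[1][1]))
    return sorted(o,key=lambda a:a[1]),m
E
python3 - <<'E'
from meas import *
T=np.load("pics/top0.npz");S=np.load("pics/scene0.npz");CT=cal("top");CS=cal("scene")
for nm,P in {125:(.6188,.1645,.1463),105:(.4511,.0935,.105),85:(.4369,-.084,.0855),65:(.4158,-.2923,.065),45:(.423,.3248,.045)}.items():
    a=blobcentre(T['p'],proj(CT,P)[0]);b=blobcentre(S['p'],proj(CS,P)[0])
    X,e=tri(CT,a,CS,b);print(nm,a.round(1),b.round(1),X.round(4),'gap mm %.1f'%e)
D={}
for n,z,C in (("top",T,CT),("scene",S,CS)):
    o,m=disc(z['p'],C,.021); D[n]=o
    for r in o: print(n,np.round(r,4))
# heights of discs by two views (four free)
for a,b in zip(D['top'][:4],D['scene'][:4]):
    u=proj(CT,[a[0],a[1],.021]);v=proj(CS,[b[0],b[1],.021]);X,e=tri(CT,u,CS,v);print('disc',X.round(4),e.round(2))
PT=cloud(CT,T['d'])
for a in D['top'][:4]:
    u,v=proj(CT,[a[0],a[1],.021])[0].round().astype(int);print('depth z',np.nanmedian(PT[v-4:v+5,u-4:u+5,2]))
E
```

```text
125 [220.2 169.3] [408.6 225.5] [0.6189 0.1652 0.1471] gap mm 0.1
105 [272.  277.4] [336.7 190.2] [0.4514 0.0936 0.1063] gap mm 0.4
85 [382.7 283.6] [257.9 220.6] [ 0.4368 -0.0847  0.0862] gap mm 0.3
65 [504.2 292.8] [163.4 254.4] [ 0.4154 -0.292   0.0665] gap mm 0.1
45 [144.7 295.9] [417.  163.3] [0.4224 0.3256 0.0464] gap mm 0.5
top [ 0.6041 -0.1552 70.5795 71.2218]
top [ 0.608  -0.0755 71.3789 72.0579]
top [6.12500e-01 4.50000e-03 7.10839e+01 7.16222e+01]
top [ 0.6167  0.0843 71.2206 72.0102]
top [ 0.626   0.1694 64.1549 91.6272]
scene [ 0.6028 -0.1552 68.3939 69.7393]
scene [ 0.607  -0.0748 68.608  70.0383]
scene [6.12000e-01 4.50000e-03 6.93201e+01 7.12208e+01]
scene [ 0.6162  0.0847 69.841  70.216 ]
scene [ 0.6142  0.1684 65.6163 91.9915]
disc [ 0.6037 -0.1552  0.0225] 0.51
disc [ 0.6078 -0.0752  0.0226] 0.29
disc [0.6124 0.0044 0.0217] 0.2
disc [0.6166 0.0843 0.0219] 0.18
depth z 0.021500117767178528
depth z 0.021306409552657724
depth z 0.02139600433832034
depth z 0.021572478028925035
```

The two views agree to within 0.5 mm. Tops measure 0.147 (tallest), 0.106, 0.086, 0.066 and 0.046 m, and disc tops about 0.022 m, which matches the text.

Plan: jaws open across the row (tool y at −0.054 rad). From the +y end, the order is 105, 85, 65, 45. The first pick is the 65, which is nearest, so I move above it now.

```bash
python3 -m crank '{"hand":[1,1,1,1,1,1,1,1,1,1,1,1],"xyz":[[25,20,0],[25,20,0],[25,20,0],[25,20,0],[25,20,0],[25,20,0],[25,20,0],[25,20,0],[25,20,0],[25,20,0],[25,20,0],[20,24,0]],"spin":[0.108,0.108,0.108,0.108,0.108,0.108,0.108,0.108,0.108,0.108,0.108,0.108]}'; python3 -m crank '{"hand":[1,1],"xyz":[[0,0,0],[0,0,0]],"spin":[0,0]}'
cat > pose.py <<'E'
from h import *
import sys
s=arm.read_state(); M=R.from_rotvec(s['ee_rot']).as_matrix()
print('t',s['time_s'],'p',(s['position']*1000).round(1),'yang %.3f'%np.arctan2(M[1,1],M[0,1]),'tilt',np.degrees(np.arccos(-M[2,2])).round(2),'F',s['force'].round(1),'open',round(s['opening']*1000,1))
if len(sys.argv)>1: print('to go mm',(np.array(eval(sys.argv[1]))-s['position']*1000).round(1),'turn %.3f'%(-0.054-np.arctan2(M[1,1],M[0,1])))
E
python3 pose.py '[415.4,-292,26]'
```

```text
time_s: 1.3
position: [0.4164, -0.2917, 0.2309]
ee_rot: [-2.275, -2.165, 0.0]
force: [0.2, 0.2, -0.3]
opening: 0.0856
time_s: 1.5
position: [0.4155, -0.2923, 0.231]
ee_rot: [-2.28, -2.161, 0.0]
force: [-0.4, -0.6, 0.4]
opening: 0.0855
t 1.5 p [ 415.5 -292.3  231. ] yang -0.054 tilt 0.03 F [-0.4 -0.6  0.4] open 85.5
to go mm [-1.00e-01  3.00e-01 -2.05e+02] turn -0.000
```

Run:
```python
from meas import *
C=cal("wrist"); p,d=arm.capture("wrist"); cv2.imwrite("pics/w1.png",p[:,:,::-1])
a=proj(C,[.4155,-.292,.0655])[0];b=blobcentre(p,a);print(a,b,onz(C,b,.0655))
```

```text
[317.54073879 222.35871734] [nan nan] [[nan nan nan]]meas.py:7: RuntimeWarning: invalid value encountered in divide
  return np.array([(w*x).sum(),(w*y).sum()])/w.sum()
```

View pics/w1.png

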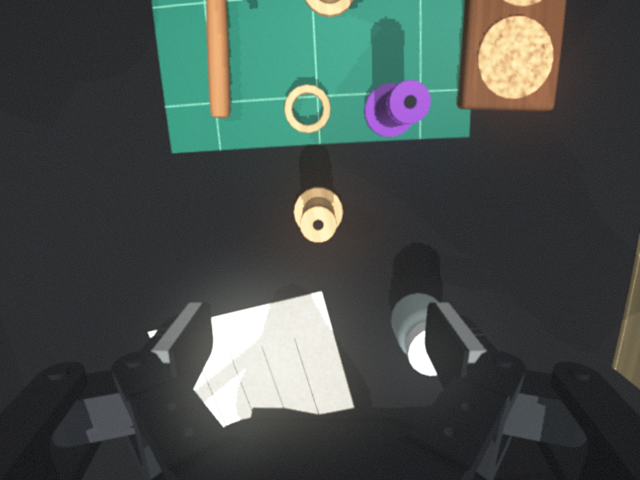

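The wrist view shows the 65 bobbin's hole at (318,224), against a predicted (317.5,222.4), about 1.3 mm apart. The path down is clear: the purple one is at (410,100) and the jar is well away. Descending, gripping, lifting.

```bash
python3 - <<'E'
from h import *
C=cal("wrist")
print(onz(C,[318,224.5],.0655),proj(C,[.6035,-.1553,.021]))
E
python3 -m crank '{"hand":[1,1,1,1,1,1,1],"xyz":[[0,-1,-45],[0,0,-45],[0,0,-45],[0,0,-40],[0,0,-30],[0,0,0],[0,0,0]],"spin":[0,0,0,0,0,0,0]}'
python3 -m crank '{"hand":[0,0,0,0,0,0,0,0],"xyz":[[0,0,0],[0,0,0],[0,0,0],[0,0,0],[0,0,0],[0,0,0],[0,0,0],[0,0,0]],"spin":[0,0,0,0,0,0,0,0]}'; python3 pose.py
```

```text
[[ 0.41546952 -0.29444412  0.0655    ]] [[515.77846841  54.52167992]]
time_s: 2.25
position: [0.4153, -0.2944, 0.027]
ee_rot: [-2.282, -2.159, 0.0]
force: [0.4, 0.6, 0.2]
opening: 0.085
time_s: 3.05
position: [0.4158, -0.2939, 0.0272]
ee_rot: [2.28, 2.16, 0.0]
force: [-2.1, 0.8, 7.9]
opening: 0.03
t 3.05 p [ 415.8 -293.9   27.2] yang -0.054 tilt 0.07 F [-2.1  0.8  7.9] open 30.0
```

The grip reads 30 mm. The wrist camera sees the same −2 mm y offset on the disc as on the bobbin, so relative moves are consistent. Lifting and carrying to mark_right.

```bash
python3 -m crank '{"hand":[0,0,0,0,0,0,0,0,0,0,0,0],"xyz":[[0,0,20],[0,0,50],[0,0,50],[24,27,0],[24,27,0],[24,27,0],[24,27,0],[24,27,0],[24,27,0],[24,27,0],[24,27,0],[0,0,0]],"spin":[0,0,0,0,0,0,0,0,0,0,0,0]}'
python3 -m crank '{"hand":[0,0],"xyz":[[0,0,0],[0,0,0]],"spin":[0,0]}'; python3 pose.py '[608.2,-77.2,48.5]'
python3 - <<'E'
from h import *
p,d=arm.capture("wrist"); cv2.imwrite("pics/w2.png",p[:,:,::-1])
E
```

```text
time_s: 4.25
position: [0.6091, -0.0745, 0.1461]
ee_rot: [-2.277, -2.165, -0.001]
force: [0.1, 0.2, -1.3]
opening: 0.03
time_s: 4.45
position: [0.607, -0.0782, 0.1463]
ee_rot: [-2.281, -2.16, 0.001]
force: [-0.5, -0.3, -0.2]
opening: 0.0299
t 4.45 p [607.  -78.2 146.3] yang -0.054 tilt 0.02 F [-0.5 -0.3 -0.2] open 29.9
to go mm [  1.2   1.  -97.8] turn 0.000
```

View pics/w2.png

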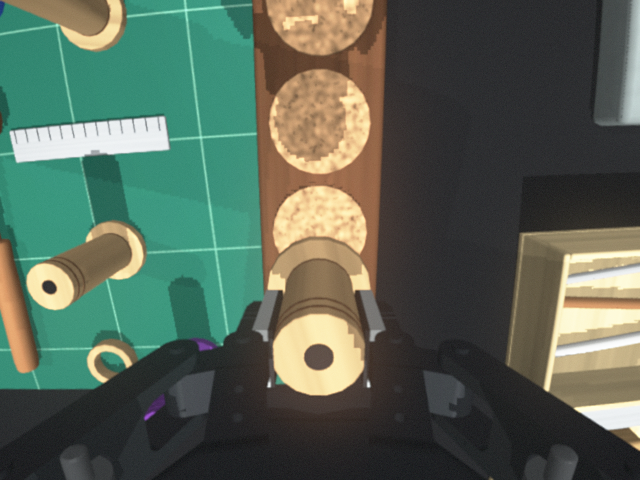

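The 65 is upright in the jaws with mark_right just below it. Lowering.

```bash
python3 -m crank '{"hand":[0,0,0,0,0],"xyz":[[1,1,-45],[0,0,-35],[0,0,-12],[0,0,0],[0,0,0]],"spin":[0,0,0,0,0]}'; python3 pose.py '[608.2,-77.2,48.5]'
python3 -m crank '{"hand":[0],"xyz":[[0,0,0]],"spin":[0]}'; python3 pose.py '[608.2,-77.2,48.5]'
```

```text
time_s: 5.0
position: [0.6092, -0.0771, 0.0561]
ee_rot: [2.28, 2.159, 0.002]
force: [0.7, -0.0, -0.3]
opening: 0.03
t 5.0 p [609.2 -77.1  56.1] yang -0.054 tilt 0.12 F [ 0.7 -0.  -0.3] open 30.0
to go mm [-1.  -0.1 -7.6] turn 0.000
time_s: 5.1
position: [0.6094, -0.077, 0.0564]
ee_rot: [2.279, 2.159, 0.003]
force: [-0.3, -0.0, -0.5]
opening: 0.0298
t 5.1 p [609.4 -77.   56.4] yang -0.054 tilt 0.18 F [-0.3 -0.  -0.5] open 29.8
to go mm [-1.2 -0.2 -7.9] turn 0.000
```

```bash
python3 -m crank '{"hand":[0,0,0,0],"xyz":[[-1,0,-5],[0,0,-2],[0,0,0],[0,0,0]],"spin":[0,0,0,0]}'; python3 pose.py '[608.2,-77.2,48.5]'
```

```text
time_s: 5.5
position: [0.6077, -0.0767, 0.0482]
ee_rot: [2.28, 2.16, 0.001]
force: [-2.5, -0.0, 6.4]
opening: 0.0302
t 5.5 p [607.7 -76.7  48.2] yang -0.054 tilt 0.05 F [-2.5 -0.   6.4] open 30.2
to go mm [ 0.5 -0.5  0.3] turn -0.000
```

Contact at 6 N, at the expected height. Releasing and rising.

```bash
python3 -m crank '{"hand":[0.5,1,1,1,1,1,1,1,1,1],"xyz":[[0,0,0],[0,0,0],[0,0,0],[0,0,0],[0,0,0],[0,0,20],[0,0,45],[0,0,45],[0,0,40],[0,0,0]],"spin":[0,0,0,0,0,0,0,0,0,0]}'; python3 pose.py '[437.2,-86.5,150]'
```

```text
time_s: 6.5
position: [0.6093, -0.0769, 0.2035]
ee_rot: [2.275, 2.155, 0.009]
force: [0.1, 0.3, 1.3]
opening: 0.0852
t 6.5 p [609.3 -76.9 203.5] yang -0.054 tilt 0.54 F [0.1 0.3 1.3] open 85.2
to go mm [-172.1   -9.6  -53.5] turn -0.000
```

```bash
python3 -m crank '{"hand":[1,1,1,1,1,1,1],"xyz":[[-34,-2,0],[-34,-2,0],[-34,-2,0],[-34,-2,0],[-36,-2,0],[0,0,0],[0,0,0]],"spin":[0,0,0,0,0,0,0]}'; python3 pose.py '[437.2,-86.6,38]'
python3 - <<'E'
from meas import *
C=cal("wrist"); p,d=arm.capture("wrist"); cv2.imwrite("pics/w3.png",p[:,:,::-1])
a=proj(C,[.437,-.0866,.0855])[0];print(a)
p,d=arm.capture("top"); cv2.imwrite("pics/t3.png",cv2.resize(p[140:340,180:480,::-1],None,fx=2.6,fy=2.6,interpolation=cv2.INTER_CUBIC))
E
```

```text
time_s: 7.2
position: [0.4355, -0.0867, 0.1974]
ee_rot: [2.281, 2.16, 0.001]
force: [0.6, -0.0, 0.3]
opening: 0.0855
t 7.2 p [435.5 -86.7 197.4] yang -0.055 tilt 0.04 F [ 0.6 -0.   0.3] open 85.5
to go mm [ 1.700e+00  1.000e-01 -1.594e+02] turn 0.001
[319.20957993 238.44435578]
```

View pics/w3.png

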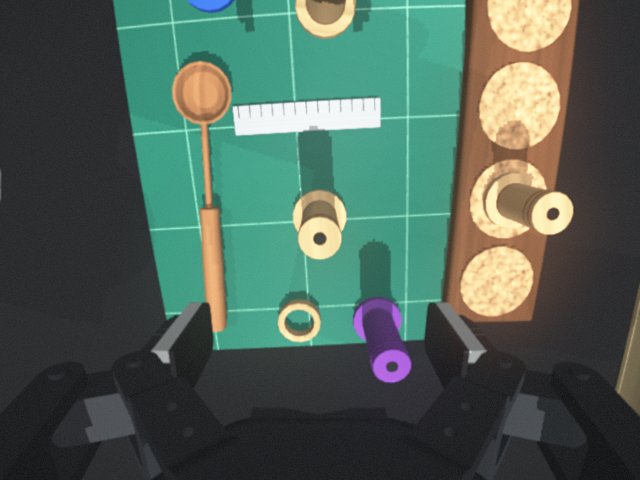

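View pics/t3.png

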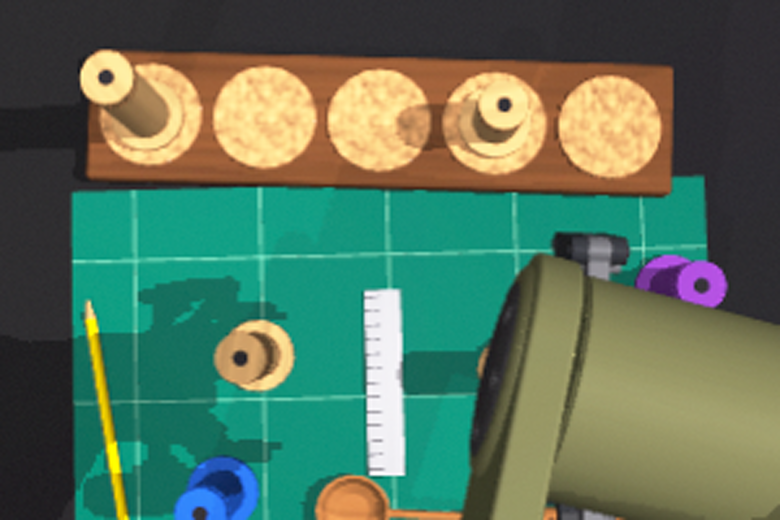

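The wrist view has the 85's hole at (319.5,238.5), right on the prediction. The top view shows the 65 standing upright on mark_right. I'll measure its centring, then pick the 85.

```bash
python3 - <<'E'
from meas import *
C=cal("top"); p,d=arm.capture("top"); b=blobcentre(p,proj(C,[.6078,-.0753,.087])[0]); print(b,onz(C,b,.0868))
E
python3 -m crank '{"hand":[1,1,1,1,1,1,1],"xyz":[[1,0,-40],[0,0,-40],[0,0,-40],[0,0,-25],[0,0,-15],[0,0,0],[0,0,0]],"spin":[0,0,0,0,0,0,0]}'
python3 pose.py '[437.2,-86.6,38]'
python3 -m crank '{"hand":[0,0,0,0,0,0,0],"xyz":[[0,0,0],[0,0,0],[0,0,0],[0,0,0],[0,0,0],[0,0,0],[0,0,0]],"spin":[0,0,0,0,0,0,0]}'; python3 pose.py
```

```text
[373.54561342 179.88116043] [[ 0.60802364 -0.07507523  0.0868    ]]
time_s: 8.05
position: [0.4369, -0.0866, 0.0374]
ee_rot: [-2.28, -2.161, 0.0]
force: [-0.3, -0.2, 0.1]
opening: 0.0853
t 8.05 p [436.9 -86.6  37.4] yang -0.054 tilt 0.02 F [-0.3 -0.2  0.1] open 85.3
to go mm [0.3 0.  0.6] turn -0.000
time_s: 8.75
position: [0.4367, -0.0867, 0.0379]
ee_rot: [2.28, 2.16, 0.001]
force: [-2.9, 0.3, 5.9]
opening: 0.0302
t 8.75 p [436.7 -86.7  37.9] yang -0.054 tilt 0.05 F [-2.9  0.3  5.9] open 30.2
```

The 65 is centred to within 0.3 mm. Carrying the 85 to mark_mid.

```bash
python3 -m crank '{"hand":[0,0,0,0,0,0,0,0,0,0,0],"xyz":[[0,0,20],[0,0,45],[0,0,45],[29,15,0],[29,15,0],[29,15,0],[29,15,0],[29,15,0],[30,14,0],[0,0,0],[0,0,0]],"spin":[0,0,0,0,0,0,0,0,0,0,0]}'
python3 pose.py '[612.1,2.5,59.2]'
```

```text
time_s: 9.85
position: [0.6112, 0.0026, 0.1467]
ee_rot: [-2.279, -2.161, 0.001]
force: [-1.0, -0.3, -1.2]
opening: 0.0301
t 9.85 p [611.2   2.6 146.7] yang -0.053 tilt 0.06 F [-1.  -0.3 -1.2] open 30.1
to go mm [  0.9  -0.1 -87.5] turn -0.001
```

```bash
python3 -m crank '{"hand":[0,0,0,0,0,0],"xyz":[[1,0,-40],[0,0,-30],[0,0,-10],[0,0,0],[0,0,0],[0,0,0]],"spin":[0,0,0,0,0,0]}'
python3 pose.py '[612.1,2.5,59.2]'
```

```text
time_s: 10.45
position: [0.6132, 0.0022, 0.0692]
ee_rot: [2.279, 2.159, 0.003]
force: [-0.7, 1.0, -1.5]
opening: 0.0299
t 10.45 p [613.2   2.2  69.2] yang -0.054 tilt 0.15 F [-0.7  1.  -1.5] open 29.9
to go mm [ -1.1   0.3 -10. ] turn 0.000
```

```bash
python3 -m crank '{"hand":[0,0,0,0,0],"xyz":[[-1,0,-6],[0,0,-3],[0,0,-1],[0,0,0],[0,0,0]],"spin":[0,0,0,0,0]}'
python3 pose.py '[612.1,2.5,59.2]'
```

```text
time_s: 10.95
position: [0.6117, 0.0024, 0.0589]
ee_rot: [2.28, 2.16, 0.001]
force: [-7.1, 1.5, 15.1]
opening: 0.0303
t 10.95 p [611.7   2.4  58.9] yang -0.054 tilt 0.06 F [-7.1  1.5 15.1] open 30.3
to go mm [0.4 0.1 0.3] turn -0.000
```

```bash
python3 -m crank '{"hand":[0.5,1,1,1,1,1,1,1,1,1],"xyz":[[0,0,0],[0,0,0],[0,0,0],[0,0,0],[0,0,0],[0,0,20],[0,0,45],[0,0,45],[0,0,30],[0,0,0]],"spin":[0,0,0,0,0,0,0,0,0,0]}'; python3 -m crank '{"hand":[1,1,1,1,1,1,1],"xyz":[[-32,18,0],[-32,18,0],[-32,18,0],[-32,18,0],[-32,18,0],[0,0,0],[0,0,0]],"spin":[0,0,0,0,0,0,0]}'; python3 pose.py '[451.4,91.7,56]'
python3 - <<'E'
from meas import *
C=cal("wrist"); p,d=arm.capture("wrist"); cv2.imwrite("pics/w4.png",p[:,:,::-1])
print(proj(C,[.4514,.0917,.1055])[0])
C=cal("top"); p,d=arm.capture("top"); b=blobcentre(p,proj(C,[.6122,.0045,.107])[0]); print(b,onz(C,b,.107))
cv2.imwrite("pics/t4.png",cv2.resize(p[140:340,180:480,::-1],None,fx=2.6,fy=2.6,interpolation=cv2.INTER_CUBIC))
E
```

```text
time_s: 11.95
position: [0.613, 0.0023, 0.2022]
ee_rot: [2.277, 2.157, 0.008]
force: [-0.5, -0.9, 0.4]
opening: 0.0854
time_s: 12.65
position: [0.4514, 0.0926, 0.1972]
ee_rot: [2.279, 2.162, 0.0]
force: [0.4, 0.5, 0.6]
opening: 0.0852
t 12.65 p [451.4  92.6 197.2] yang -0.053 tilt 0.02 F [0.4 0.5 0.6] open 85.2
to go mm [   0.    -0.9 -141.2] turn -0.001
[317.18620803 247.83378303]
[325.55581395 176.07248062] [[0.61216792 0.00419548 0.107     ]]
```

View pics/w4.png

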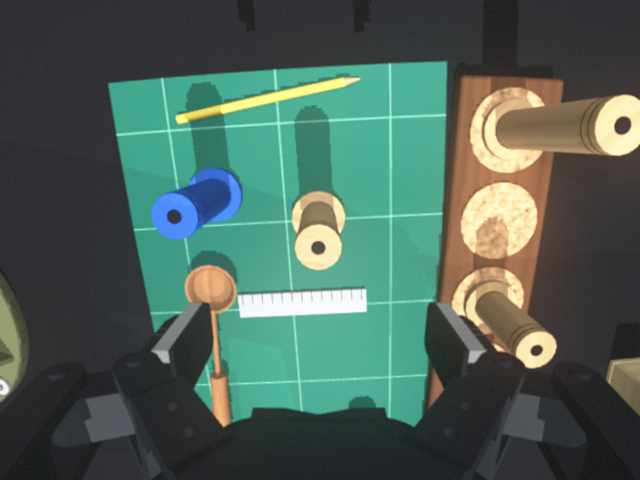

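View pics/t4.png

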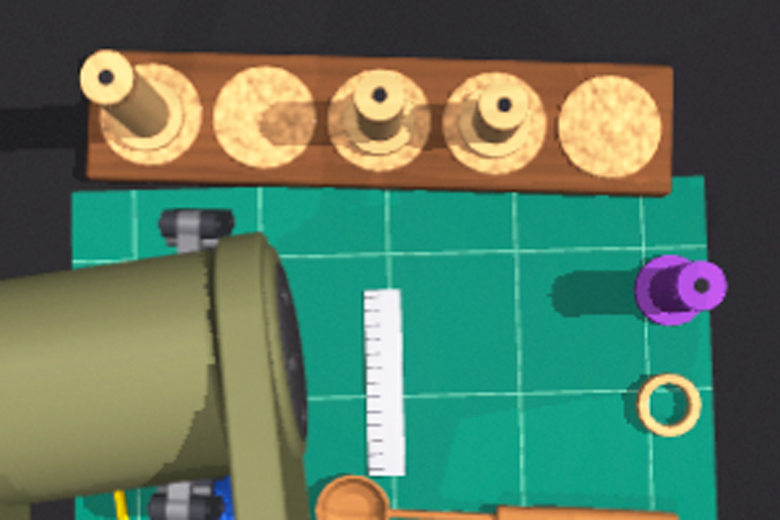

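The wrist view has the 105's hole at (318,248), matching the prediction. The 85 is upright on mark_mid and centred to about 0.3 mm. Picking the 105.

```bash
python3 -m crank '{"hand":[1,1,1,1,1,1],"xyz":[[0,-1,-40],[0,0,-40],[0,0,-40],[0,0,-20],[0,0,0],[0,0,0]],"spin":[0,0,0,0,0,0]}'
python3 pose.py '[451.4,91.7,56]'
python3 -m crank '{"hand":[0,0,0,0,0,0,0],"xyz":[[0,0,0],[0,0,0],[0,0,0],[0,0,0],[0,0,0],[0,0,0],[0,0,0]],"spin":[0,0,0,0,0,0,0]}'; python3 pose.py
```

```text
time_s: 13.35
position: [0.4521, 0.0911, 0.0576]
ee_rot: [-2.281, -2.16, 0.0]
force: [0.1, -1.3, 0.1]
opening: 0.0851
t 13.35 p [452.1  91.1  57.6] yang -0.055 tilt 0.01 F [ 0.1 -1.3  0.1] open 85.1
to go mm [-0.7  0.6 -1.6] turn 0.001
time_s: 14.05
position: [0.4518, 0.0914, 0.0579]
ee_rot: [2.28, 2.16, 0.001]
force: [-1.8, -0.5, 6.6]
opening: 0.0302
t 14.05 p [451.8  91.4  57.9] yang -0.054 tilt 0.06 F [-1.8 -0.5  6.6] open 30.2
```

```bash
python3 -m crank '{"hand":[0,0,0,0,0,0,0,0,0,0,0],"xyz":[[0,0,20],[0,0,45],[0,0,45],[33,-2,0],[33,-2,0],[33,-2,0],[33,-2,0],[33,-1,0],[0,0,0],[0,0,0],[0,0,0]],"spin":[0,0,0,0,0,0,0,0,0,0,0]}'
python3 pose.py '[617,82.2,79.2]'
python3 - <<'E'
from h import *
for n in ("wrist","scene"):
    p,d=arm.capture(n); cv2.imwrite(f"pics/{n}5.png",p[:,:,::-1])
E
```

```text
time_s: 15.15
position: [0.6158, 0.0825, 0.1673]
ee_rot: [-2.28, -2.161, 0.001]
force: [-0.3, -1.5, -0.7]
opening: 0.0304
t 15.15 p [615.8  82.5 167.3] yang -0.054 tilt 0.03 F [-0.3 -1.5 -0.7] open 30.4
to go mm [  1.2  -0.3 -88.1] turn -0.000
```

View pics/wrist5.png

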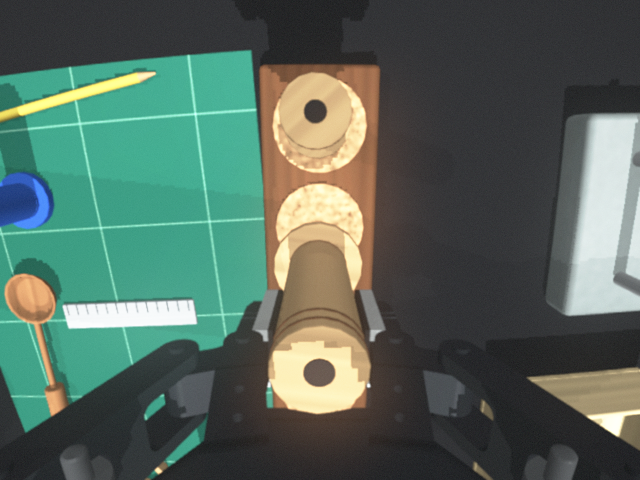

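View pics/scene5.png

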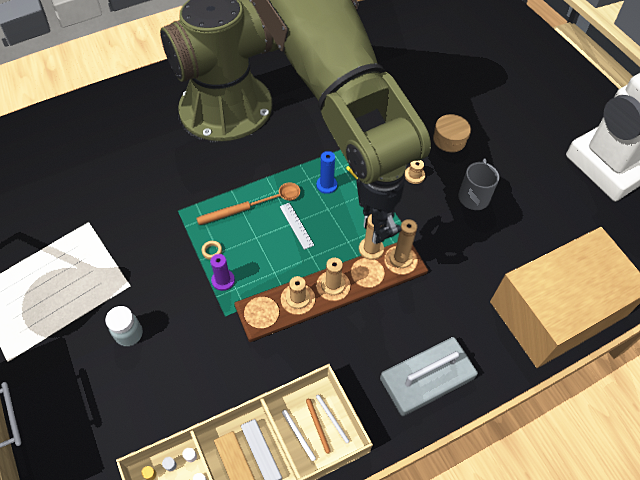

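The scene and wrist views show the 105 upright over mark_left. The tallest bobbin at wrist (316,112) is undisturbed and well below the camera. Lowering.

```bash
python3 -m crank '{"hand":[0,0,0,0,0,0,0],"xyz":[[0,0,-25],[0,0,-25],[0,0,-20],[0,0,-10],[0,0,0],[0,0,0],[0,0,0]],"spin":[0,0,0,0,0,0,0]}'
python3 pose.py '[617,82.2,79.2]'
```

```text
time_s: 15.95
position: [0.617, 0.0824, 0.0887]
ee_rot: [2.28, 2.16, 0.002]
force: [-0.7, -0.8, -1.3]
opening: 0.0302
t 15.95 p [617.   82.4  88.7] yang -0.054 tilt 0.11 F [-0.7 -0.8 -1.3] open 30.2
to go mm [ 0.  -0.2 -9.5] turn 0.000
```

```bash
python3 -m crank '{"hand":[0,0,0,0,0],"xyz":[[0,0,-6],[0,0,-3],[0,0,0],[0,0,0],[0,0,0]],"spin":[0,0,0,0,0]}'
python3 pose.py '[617,82.2,79.2]'
```

```text
time_s: 16.45
position: [0.6167, 0.0824, 0.079]
ee_rot: [2.28, 2.16, 0.001]
force: [-0.5, 0.9, 5.9]
opening: 0.03
t 16.45 p [616.7  82.4  79. ] yang -0.054 tilt 0.06 F [-0.5  0.9  5.9] open 30.0
to go mm [ 0.3 -0.2  0.2] turn 0.000
```

```bash
python3 -m crank '{"hand":[0.5,1,1,1,1,1,1,1,1,1],"xyz":[[0,0,0],[0,0,0],[0,0,0],[0,0,0],[0,0,0],[0,0,20],[0,0,45],[0,0,45],[0,0,20],[0,0,0]],"spin":[0,0,0,0,0,0,0,0,0,0]}'; python3 -m crank '{"hand":[1,1,1,1,1,1,1,1,1,1,1],"xyz":[[-40,0,0],[-40,20,0],[-24,30,0],[-24,30,0],[-24,30,0],[-24,30,0],[-18,35,0],[0,35,0],[0,31,0],[0,0,0],[0,0,0]],"spin":[0,0,0,0,0,0,0,0,0,0,0]}'; python3 pose.py '[422.6,323.5,10]'
python3 - <<'E'
from meas import *
C=cal("wrist"); p,d=arm.capture("wrist"); cv2.imwrite("pics/w6.png",p[:,:,::-1])
print(proj(C,[.4226,.3235,.0455])[0])
C=cal("top"); p,d=arm.capture("top"); b=blobcentre(p,proj(C,[.6166,.0844,.127])[0]); print(b,onz(C,b,.127))
cv2.imwrite("pics/t6.png",cv2.resize(p[140:340,180:480,::-1],None,fx=2.6,fy=2.6,interpolation=cv2.INTER_CUBIC))
E
```

```text
time_s: 17.45
position: [0.6175, 0.0825, 0.212]
ee_rot: [2.278, 2.158, 0.007]
force: [-1.4, 0.7, -0.4]
opening: 0.0852
time_s: 18.55
position: [0.4219, 0.3234, 0.207]
ee_rot: [-2.279, -2.162, 0.003]
force: [-0.0, -1.3, 0.0]
opening: 0.0857
t 18.55 p [421.9 323.4 207. ] yang -0.053 tilt 0.12 F [-0.  -1.3  0. ] open 85.7
to go mm [ 7.00e-01  1.00e-01 -1.97e+02] turn -0.001
[318.53776453 223.27784544]
[274.371218   171.99146625] [[0.61665241 0.0844346  0.127     ]]
```

View pics/w6.png

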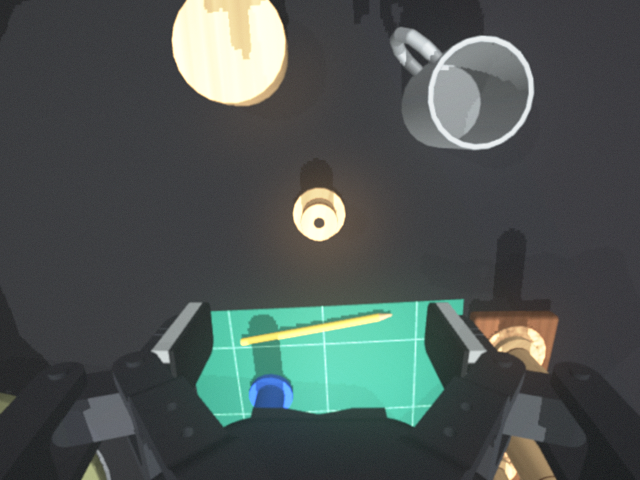

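View pics/t6.png

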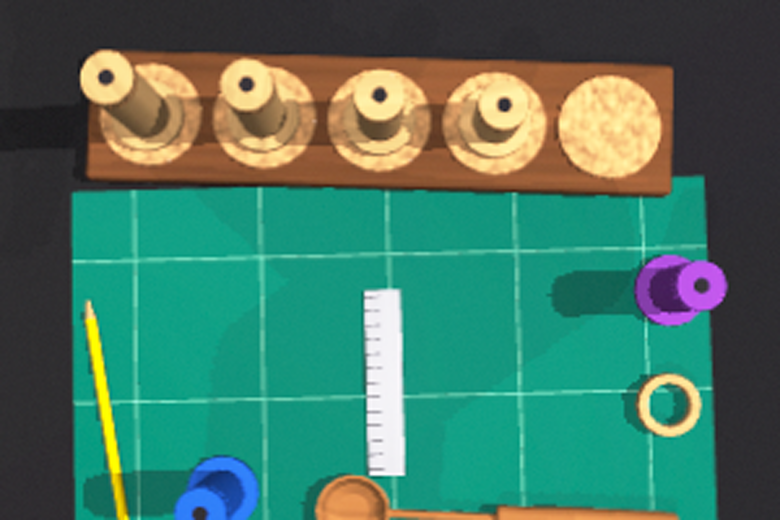

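The 105 is centred on mark_left and the rest of the row is undisturbed. The wrist view has the 45's hole at (319,223), as predicted. A quick check of mug clearance, then the pick.

```bash
python3 - <<'E'
from h import *
z=np.load("pics/top0.npz");P=cloud(cal("top"),z['d'])
q=P[200:270,55:130].reshape(-1,3);q=q[q[:,2]>.02];print(q.min(0),q.max(0))
E
python3 -m crank '{"hand":[1,1,1,1,1,1,1,1],"xyz":[[0,0,-45],[0,0,-45],[0,0,-45],[0,0,-35],[0,0,-20],[0,0,0],[0,0,0],[0,0,0]],"spin":[0,0,0,0,0,0,0,0]}'
python3 pose.py '[422.6,323.5,14]'
```

```text
[0.48622447 0.38082216 0.02000388] [0.57691499 0.46944071 0.08849408]
time_s: 19.45
position: [0.4233, 0.3235, 0.0199]
ee_rot: [2.281, 2.16, 0.004]
force: [-0.9, 0.3, -0.0]
opening: 0.0851
t 19.45 p [423.3 323.5  19.9] yang -0.054 tilt 0.14 F [-0.9  0.3 -0. ] open 85.1
to go mm [-0.7 -0.  -5.9] turn 0.000
```

```bash
python3 -m crank '{"hand":[1,1,1,0,0,0,0,0,0,0],"xyz":[[0,0,-5],[0,0,0],[0,0,0],[0,0,0],[0,0,0],[0,0,0],[0,0,0],[0,0,0],[0,0,0],[0,0,0]],"spin":[0,0,0,0,0,0,0,0,0,0]}'
python3 pose.py
```

```text
time_s: 20.45
position: [0.4226, 0.3235, 0.0136]
ee_rot: [2.281, 2.161, 0.001]
force: [-0.9, -0.7, 5.4]
opening: 0.0302
t 20.45 p [422.6 323.5  13.6] yang -0.054 tilt 0.04 F [-0.9 -0.7  5.4] open 30.2
```

```bash
python3 -m crank '{"hand":[0,0,0,0,0,0,0,0,0,0,0,0],"xyz":[[0,0,20],[0,0,45],[0,0,45],[0,0,30],[0,-40,0],[0,-40,0],[0,-40,0],[0,-40,0],[0,-40,0],[0,-40,0],[0,-40,0],[0,-40,0]],"spin":[0,0,0,0,0,0,0,0,0,0,0,0]}'
python3 -m crank '{"hand":[0,0,0,0,0,0,0,0,0,0,0],"xyz":[[0,-40,0],[0,-40,0],[15,-40,0],[33,-20,0],[33,-20,0],[33,0,0],[33,0,0],[33,0,0],[0,0,0],[0,0,0],[0,0,0]],"spin":[0,0,0,0,0,0,0,0,0,0,0]}'
python3 pose.py '[603.8,-157.4,34.9]'
```

```text
time_s: 21.65
position: [0.4219, 0.0018, 0.1531]
ee_rot: [-2.28, -2.161, 0.0]
force: [1.3, 0.2, -1.0]
opening: 0.0298
time_s: 22.75
position: [0.6017, -0.1566, 0.153]
ee_rot: [-2.28, -2.16, 0.001]
force: [-0.1, 0.1, -0.6]
opening: 0.0303
t 22.75 p [ 601.7 -156.6  153. ] yang -0.054 tilt 0.05 F [-0.1  0.1 -0.6] open 30.3
to go mm [   2.1   -0.8 -118.1] turn 0.000
```

```bash
python3 -m crank '{"hand":[0,0,0,0,0,0,0,0],"xyz":[[1,-1,-30],[0,0,-30],[0,0,-30],[0,0,-15],[0,0,-5],[0,0,0],[0,0,0],[0,0,0]],"spin":[0,0,0,0,0,0,0,0]}'
python3 pose.py '[603.8,-157.4,34.9]'
```

```text
time_s: 23.55
position: [0.604, -0.1578, 0.0447]
ee_rot: [2.279, 2.159, 0.002]
force: [-0.7, -0.5, -0.1]
opening: 0.0299
t 23.55 p [ 604.  -157.8   44.7] yang -0.054 tilt 0.12 F [-0.7 -0.5 -0.1] open 29.9
to go mm [-0.2  0.4 -9.8] turn -0.000
```

```bash
python3 -m crank '{"hand":[0,0,0,0,0],"xyz":[[0,0,-6],[0,0,-3],[0,0,0],[0,0,0],[0,0,0]],"spin":[0,0,0,0,0]}'
python3 pose.py '[603.8,-157.4,34.9]'
```

```text
time_s: 24.05
position: [0.6036, -0.1577, 0.0346]
ee_rot: [2.28, 2.16, 0.0]
force: [-2.1, 1.1, 4.4]
opening: 0.03
t 24.05 p [ 603.6 -157.7   34.6] yang -0.054 tilt 0.02 F [-2.1  1.1  4.4] open 30.0
to go mm [0.2 0.3 0.3] turn -0.000
```

Contact made. Release, rise and retreat, then check from both fixed cameras.

```bash
python3 -m crank '{"hand":[0.5,1,1,1,1,1,1,1,1,1,1,1],"xyz":[[0,0,0],[0,0,0],[0,0,0],[0,0,0],[0,0,0],[0,0,20],[0,0,45],[0,0,45],[0,0,40],[0,0,20],[0,0,0],[-40,-10,0]],"spin":[0,0,0,0,0,0,0,0,0,0,0,0]}'
python3 -m crank '{"hand":[1,1,1,1,1,1,1,1],"xyz":[[-40,-25,0],[-40,-25,0],[-40,-25,0],[-40,-25,0],[0,-25,0],[0,0,0],[0,0,0],[0,0,0]],"spin":[0,0,0,0,0,0,0,0]}'; python3 pose.py
python3 - <<'E'
from meas import *
T=cal("top");S=cal("scene"); a,_=arm.capture("top");b,_=arm.capture("scene")
cv2.imwrite("pics/t7.png",a[:,:,::-1]);cv2.imwrite("pics/s7.png",b[:,:,::-1])
for nm,x,y in ((125,.6189,.1652),(105,.6166,.0844),(85,.6123,.0045),(65,.6078,-.0753),(45,.6036,-.1553)):
    P=[x,y,.0225+nm/1000-.0005]
    u=blobcentre(a,proj(T,P)[0]);v=blobcentre(b,proj(S,P)[0]);X,e=tri(T,u,S,v)
    print(nm,X.round(4),'off mm',((X[:2]-[x,y])*1000).round(1),'gap %.1f'%e)
E
```

```text
time_s: 25.25
position: [0.5647, -0.1668, 0.2029]
ee_rot: [-2.278, -2.163, -0.0]
force: [-0.7, -1.2, -0.7]
opening: 0.0859
time_s: 26.05
position: [0.4036, -0.2919, 0.2036]
ee_rot: [-2.279, -2.161, 0.0]
force: [-0.3, 0.5, 0.3]
opening: 0.0853
t 26.05 p [ 403.6 -291.9  203.6] yang -0.053 tilt 0.07 F [-0.3  0.5  0.3] open 85.3
125 [0.6189 0.1652 0.1471] off mm [-0.  0.] gap 0.1
105 [0.6166 0.0844 0.1274] off mm [-0.  0.] gap 0.1
85 [0.6121 0.0041 0.1073] off mm [-0.2 -0.4] gap 0.1
65 [ 0.608  -0.075   0.0871] off mm [0.2 0.3] gap 0.1
45 [ 0.6039 -0.1551  0.0673] off mm [0.3 0.2] gap 0.2
```

View pics/t7.png

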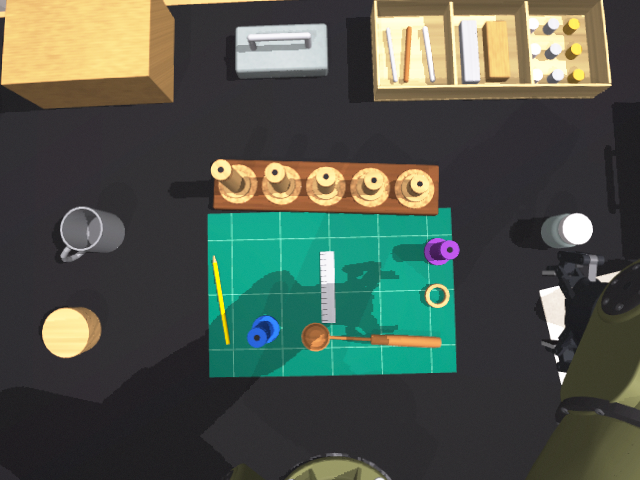

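View pics/s7.png

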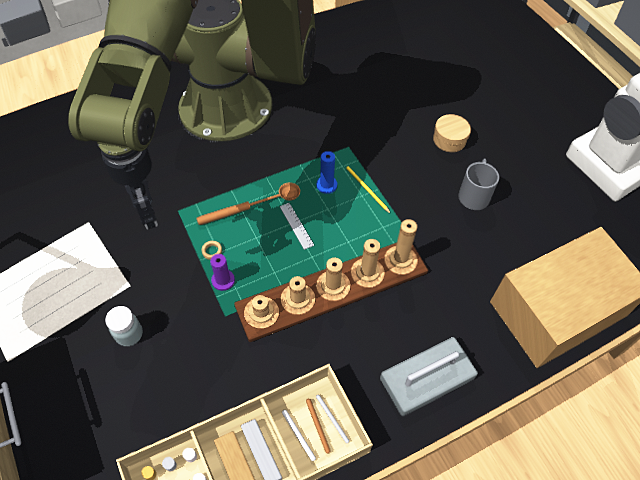

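Both views show five upright bobbins stepping down from (221,170) to (419,185) in the top picture. The purple and blue look-alikes are where they started, and the robot is clear. Handing in.

```bash
python3 -c "
from cell import arm
print(arm.close_job())"
```

```text
the job is handed in; nothing more can be done
None
```

The bobbin row is finished and handed in at about 26 s of the 90 s allowed. From the +y end it runs 125 (not moved), 105, 85, 65, 45, with each loose bobbin standing upright on its cork disc.

- **Position:** the last two-view check put every placed bobbin within about 0.5 mm of its disc centre. The measured tops step down by 20 mm each.
- **Undisturbed:** the tallest bobbin measured exactly where it started. The purple and blue look-alikes looked unmoved in the final pictures.
- **Forces:** the largest force I read at the end of a move was about 17 N, while setting down the 85. I only read force between moves, so a brief peak during a move would not show.

These readings disagreed slightly, and I allowed for the first two when moving:
- **Wrist camera:** it sat about 2 mm in y from the fixed cameras, for bobbins and discs alike.
- **Heights:** two-view heights came out about 1 mm above the given ones.
- **Jaw opening:** it read 30 mm on the 32 mm barrels. I didn't correct for this.

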